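Index the sample carousel and load the amber jar under the detector head

ROBOT

A 6-joint arm with a two-finger parallel gripper is mounted at the origin on a cart in front of the work surface, level with it; the furniture and walls round the work are solid. World frame = base frame: x ahead of the robot, y to its left, z up, the work surface at z = 0. Lengths are in mm, angles in rad, forces in N, time in s.
With the tool pointing down it reaches from about 350 to 975 mm from the base axis. Payload 7.1 kg.
Tool frame: the origin (TCP) lies midway between the tips of the shut fingers; the grasp point (between the pads) lies 19 mm behind it; z points along the fingers, y is the line along which they close (so a half turn about z gives the same grasp; the last joint's range is limited). The gripper opens to 88 mm and grips with 3 to 60 N. Pads are 20 mm wide; open, the fingers measure 115 mm over their backs; the gripper's body (75 mm by 178 mm) begins 61 mm behind the grasp point.
Start: joints at [-1.351, 0.423, 1.63, -0, 1.089, -0.019], TCP at [147.855, -607.243, 195.975] pointing down, gripper open.
Joint ranges: [-3, 3], [-0.9, 2.11], [0.09, 2.58], [-1.31, 4.45], [0.11, 2.69], [-2.54, 2.54]. Speed limits (rad/s): [2.39, 2.39, 3.01, 3.14, 3.14, 3.14].

INTERFACE

Orientations are given as a rotation vector (axis times angle).
In Python, from workcell import ctrl gives the robot as it stands.
- The arm moves only by the shell command python3 -m inch 'ROWS' [OPENING]. ROWS is JSON, a list of rows, each an object with "xyz": the shift along the tool's x, y, z in mm, a list of three; "rot": the turn, a rotation vector about the tool's x, y, z in rad, a list of three. In form: [{"xyz": [dx, dy, dz], "rot": [ax, ay, az]}, ...]. A call has 1 to 12 rows; each row is the pose to reach, as a shift and turn from the pose commanded when the call began, along the tool's axes at that moment; what a row does not reach only later rows make up. A row lasts 1/12 s, in which the tool goes at most 41.7 mm and 7.16 degrees, less where a joint would pass 70% of its speed; a pose out of reach is approached as far as the arm can. A call with a gripper value outside its range is refused whole. OPENING is the closure in counts, from 0 (fully open) to 255 (shut), set as the call begins (- or left out, the last holds). The fingers move at their own pace and stop on an object; the grip force is fixed at half the most. Time passes only in rows, so rows that repeat a pose let the fingers close. It gives the time, the measured TCP pose, the force, the opening and the grip force at its end, in the units of the state.
- ctrl.get_obs(): the state, without advancing time (a new reading comes with each control period).
- ctrl.get_image(name): name is "scene" or "side" or "wrist"; returns the picture (400x640x3 uint8, red, green, blue); there is no depth.
- ctrl.camera_model(name): a dict with "fx", "fy", "cx", "cy" (pixels), "k1" (the pictures are not rectified: a ray, as slopes to the right and down, at radius r is drawn at 1 + k1 r^2 times it, then the intrinsics apply), "position" and "attitude" of the camera in the world. Camera axes: x right, y up, looking along -z (the intrinsics and any distortion apply to the point x, -y, -z); pixel columns grow to the right and rows downward; lengths in mm; the calibration is good to about 2 mm. A picture is of the moment at which its call begins: read the wrist's pose just before it. camera_model takes no time and is no camera call; for the wrist camera it gives the pose at the moment of the call.
- ctrl.close_job(): hands the job in; it is judged then, once.
The state is a dict: "t": time; "qpos": joint angles; "qvel": joint speeds; "joint_torque": joint torques, N m; "ee_pos": TCP position; "orientation": TCP orientation; "ft_force": force on the tool from outside, world axes, zero at the start; "moment": the same for the moment, N m; "width": finger opening in mm; "grasp_force": force on a finger pad.
Only numpy, scipy, OpenCV 4.12 (cv2) and the standard library are available. Lean on these libraries where they do the work, as an engineer would, in place of code of your own. Each camera call takes 0.05 s, during which the arm holds its last target. There are 200 camera calls.

TASK

First gently push the sample carousel round until its empty orange bay stands at the white index arrow, with the amber jar still off it; then stand the amber jar with the green lid (the one on the worktop) upright in the middle of that bay and let go, leaving the bay at the arrow. The detector head overhangs the bay, so you will need to reach in with the tool tilted; do not touch the head. The vessels in the other three bays must stay upright in their bays, and the two small bottles beside the jar must stay standing where they are.

Things in the scene. Friction and masses are not known exactly. Their poses are not given: they have to be found in the camera images.
- hub (a point): carousel's fixed vertical axis at the tray's top, 50 mm above the worktop. Aluminium tray, 240 mm across, 31 to 50 mm high, on a round grey base; turns freely without stops, light friction (about 0.6 N at a post): stays where left, coasts a few mm after a slow push. Four flat bays 66 mm across, 90 degrees apart, centres 85 mm from the axis; four push posts midway between them.
- bay_orange (a point): centre of the empty bay, on the tray's top: the black pad with the orange ring and an orange tab on the tray's rim beyond it; turns with the tray, 85 mm from the axis
- index (a point): fixed point that bay_orange must reach: 85 mm from the axis, at the tray's top, on the side where the base's grey tongue with the white arrow sticks out (50 mm wide, 12 mm high, ends 175 mm from the axis). That is the robot's side of the carousel, up to 43 degrees round to the left or 12 to the right; the arrow points to the axis.
- post_0 (a point): top of a push post: upright steel pin with black cap, 16 mm in diameter (17 at the cap), from the tray's level to 106 mm above the worktop, 137 mm from the axis (17 mm outside the tray's rim); turns with the tray. It stands 45 degrees counterclockwise (seen from above) of bay_orange.
- post_1 (a point): top of the next push post, 135 degrees counterclockwise of bay_orange; as post_0
- post_2 (a point): top of the next push post, 225 degrees counterclockwise of bay_orange; as post_0
- post_3 (a point): top of the next push post, 315 degrees counterclockwise of bay_orange; as post_0
- rotor (a joint): angle of the carousel's tray in rad, 0 at the start of every run, growing counterclockwise seen from above
- head: white detector head on a fixed steel column (radius 20 mm) on the carousel's axis. Round, radius 70 mm, from 220 to 274 mm above the worktop, with a box snout 60 mm wide (221 to 263 mm high) reaching out over the index bay, to 72 mm from the axis. Origin on the axis at the worktop; its -x axis points to the index point.
- jar: loose amber jar with ribbed green lid, 48 mm across, 80 mm tall (lid 46 mm across, 63 to 80 mm up), 60 to 140 g; origin at the centre of its underside, z up. Stands upright left of the carousel in a row with the tall vial and dropper bottle, in any order. Grip across body or lid, 15 to 75 mm up; a tilted tool can carry it upright.
- tall_vial: bystander: clear vial with whitish cap, 30 mm across, 76 mm tall, standing in the row; origin at the centre of its underside
- dropper_bottle: bystander: dropper bottle with black rubber bulb, 33 mm across, 102 mm tall, standing in the row; origin at the centre of its underside
- large_beaker: bystander: glass beaker, 56 mm across, 70 mm tall, standing loose in the bay 90 degrees counterclockwise of bay_orange; origin at the centre of its underside
- small_beaker: bystander: small glass beaker, 46 mm across, 56 mm tall, standing loose in the bay across from bay_orange; origin at the centre of its underside
- dish: bystander: low round petri dish, 60 mm across, 16 mm tall, standing loose in the bay 270 degrees counterclockwise of bay_orange; origin at the centre of its underside
- instrument_corner (a point): nearest left corner, at the worktop, of the big grey bench instrument fixed right of the carousel (an obstacle): from here it reaches 494 mm away from the robot (+x) and 417 mm to the right (-y); its front 162 mm are 100 mm high, the rest 248 mm high
- bay_1 (a point): centre of the large beaker's bay, on the tray's top
- bay_2 (a point): centre of the small beaker's bay, on the tray's top
- bay_3 (a point): centre of the dish's bay, on the tray's top

How it is judged (in metres and radians):
On the way:
1. the orange bay stands at the index arrow, the jar still off the carousel (horizontal distance between bay_orange and index below 0.007 m and horizontal distance between jar and hub above 0.15 m and velocity of joint rotor between -0.3 and 0.3 rad/s), for 0.2 s.
At the end, for the whole second after the job is handed in: Orange bay within 7 mm of the index point; jar upright (0.1 rad), still, on the tray within 14 mm of the bay's centre; the other three vessels upright within 26 mm of their bays' centres; tall vial and dropper bottle upright within 25 mm of where they were (horizontal distance between bay_orange and index below 0.007 m and horizontal distance between jar and bay_orange below 0.014 m and angle between jar's own z axis and vertical below 0.1 rad and height (world z) of jar between 0.045 and 0.056 m and linear speed of jar below 0.02 m/s and horizontal distance between large_beaker and bay_1 below 0.026 m and angle between each of large_beaker, small_beaker, dish, tall_vial, dropper_bottle's own z axis and vertical below 0.15 rad and horizontal distance between small_beaker and bay_2 below 0.026 m and horizontal distance between dish and bay_3 below 0.026 m and distance of each of tall_vial, dropper_bottle from where it was at the start of the episode below 0.025 m); the robot touches nothing.
It fails at once if the carousel is spun fast (over 3 rad/s) (velocity of joint rotor above 3 rad/s or velocity of joint rotor below -3 rad/s).
It fails at once if the robot or the jar presses on the detector head with over 3 N (contact force between any of the fingers, the arm, jar and head above 3 N).
It fails at once if a bystander vessel is tipped by over 0.5 rad (angle between any of large_beaker, small_beaker, dish, tall_vial, dropper_bottle's own z axis and vertical above 0.5 rad).
It also fails if it takes over 72 s, if anything falls off the work surface, if the arm or the gripper's body presses on something with over 40 N, if the wrist force passes 120 N, or if a joint passes its speed limit or range.

## Working session

There is one attempt and no reset: what is moved stays moved. The work goes in short steps, Python scripts to look and compute and a shell command to move; the robot and the scene stay as the last step left them, time stands still between calls to the robot, and variables do not carry over. Pictures are saved under pics/ and viewed, at most 10 in all, crops included, and the job is handed in when it is done.

```bash
ls; mkdir -p pics
python3 - <<'E'
from workcell import ctrl
import cv2,numpy as np
o=ctrl.get_obs();print(o['t'],o['ee_pos'],o['orientation'],o['width'])
for n in("scene","side"):
    print(n,ctrl.camera_model(n)); cv2.imwrite(f'pics/{n}0.png',ctrl.get_image(n)[:,:,::-1])
E
```

```text
pics
0.0 [ 147.71006571 -606.67618121  195.21062046] [-3.11770137e+00 -3.74026688e-01  2.80922739e-04] 87.69054432928216
scene {'fx': 419.62098650105037, 'fy': 419.62098650105037, 'cx': 320.98721056071366, 'cy': 196.51558278386446, 'k1': -0.02087208746955966, 'position': array([-337.92436401,  695.43175385,  817.66954005]), 'attitude': array([ 0.52255062, -1.10973708, -2.01289429])}
side {'fx': 407.1687039826238, 'fy': 407.1687039826238, 'cx': 321.83608944142736, 'cy': 193.26344374881327, 'k1': 0.0004795867714055711, 'position': array([  501.34733402, -1030.97799007,   740.25605011]), 'attitude': array([ 1.00009568, -0.02027191, -0.07376837])}
```

View pics/scene0.png

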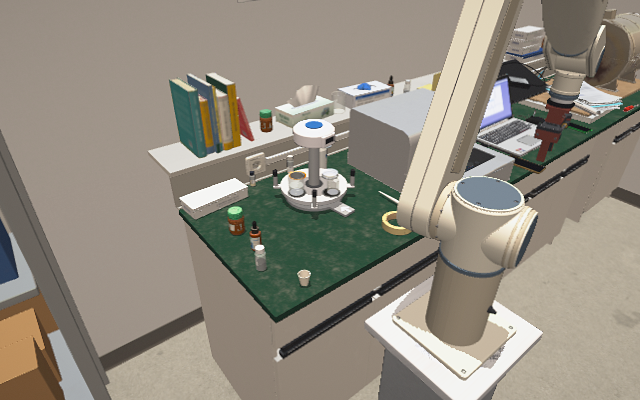

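View pics/side0.png

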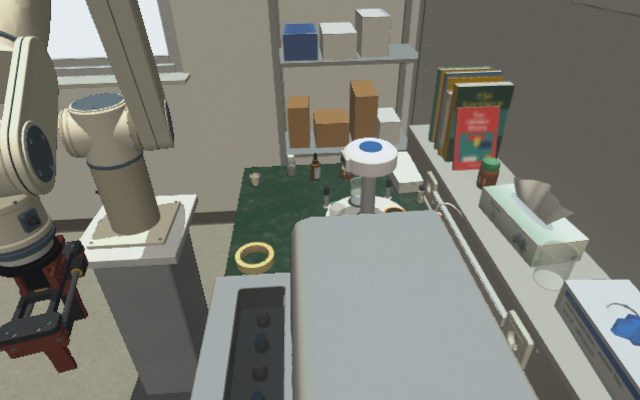

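```bash
cat > h.py <<'E'
import numpy as np,cv2
from scipy.spatial.transform import Rotation as R
from workcell import ctrl
def ray(m,u,v):
    xd,yd=(u-m['cx'])/m['fx'],(v-m['cy'])/m['fy']
    x,y=xd,yd
    for _ in range(20):
        s=1+m['k1']*(x*x+y*y); x,y=xd/s,yd/s
    d=R.from_rotvec(m['attitude']).apply([x,-y,-1]); return np.array(m['position']),d
def onz(m,u,v,z):
    p,d=ray(m,u,v); return p+d*(z-p[2])/d[2]
def proj(m,P):
    q=R.from_rotvec(m['attitude']).inv().apply(np.asarray(P,float)-m['position'])
    x,y=q[0]/-q[2],-q[1]/-q[2]; s=1+m['k1']*(x*x+y*y)
    return np.array([m['cx']+m['fx']*x*s,m['cy']+m['fy']*y*s])
E
python3 - <<'E'
from h import *
m=ctrl.camera_model('scene')
for n,u,v,z in[('jarlid',236,212,80),('drop',256,224,102),('vial',260,248,76),('hub_headtop',315,126,274),('arrow',343,210,12),('postfront',314.5,192,106),('postL',275,172,106),('postR',352,173,106),('postback',322,152,106),('orange',298,176,50),('instr',380,192,0)]:
    print(n,onz(m,u,v,z).round(0))
im=cv2.imread('pics/scene0.png')[110:230,220:380]
cv2.imwrite('pics/c1.png',cv2.resize(im,None,fx=5,fy=5,interpolation=cv2.INTER_CUBIC))
E
```

```text
jarlid [653. 231.  80.]
drop [535. 229. 102.]
vial [464. 261.  76.]
hub_headtop [673. -93. 274.]
arrow [ 532. -105.   12.]
postfront [564.  -7. 106.]
postL [752.  21. 106.]
postR [ 583. -186.  106.]
postback [ 773. -205.  106.]
orange [760. -82.  50.]
instr [ 550. -303.    0.]
```

View pics/c1.png

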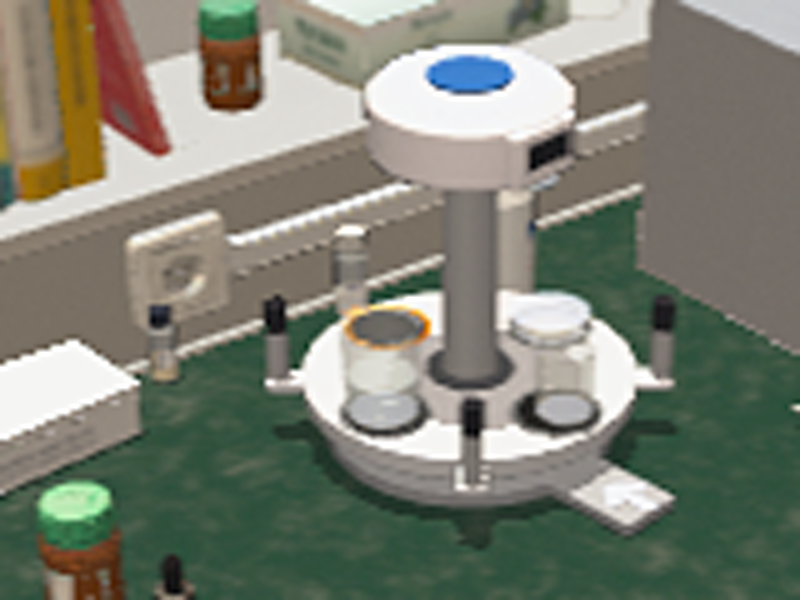

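Run:
```python
from h import *
m=ctrl.camera_model('scene'); A=lambda c,z:onz(m,220+c[0]/5-.4,110+c[1]/5-.4,z)
P0,P1,P2=A((275,299),106),A((472,403),106),A((663,300),106)
hub=(P0+P2)/2; print('posts',P0,P1,P2,'hub',hub, 'blue',A((470,74),274))
deg=lambda v:np.degrees(np.arctan2(v[1],v[0]))
for p in(P0,P1,P2):print(np.linalg.norm(p-hub),deg(p-hub))
o=A((388,326),50);print('orange',o,np.linalg.norm((o-hub)[:2]),deg(o-hub))
t=A((651,515),12);print('tongue',t,np.linalg.norm((t-hub)[:2]),deg(t-hub))
# jar lid + others by colour
im=cv2.imread('pics/scene0.png');hsv=cv2.cvtColor(im,cv2.COLOR_BGR2HSV)
g=cv2.inRange(hsv,(45,90,90),(75,255,255));g[:200]=0
n,l,s,c=cv2.connectedComponentsWithStats(g)
i=1+np.argmax(s[1:,4]);print('lid',s[i],c[i],onz(m,*c[i],73))
c=cv2.resize(im[190:280,190:310],None,fx=6,fy=6,interpolation=cv2.INTER_CUBIC);cv2.imwrite('pics/c2.png',c)
```

```text
posts [768.1311353   12.01748835 106.        ] [573.87082302 -12.05397214 106.        ] [ 600.6915712  -202.69407124  106.        ] hub [684.41135325 -95.33829145 106.        ] blue [686.44001867 -97.60659386 274.        ]
136.14060879230658 52.051651508612636
138.40334774312944 143.00461043292927
136.14060879230658 -127.94834849138736
orange [769.45388125 -85.10362881  50.        ] 85.6561725014874 6.862404895920125
tongue [ 506.65685849 -112.76934838   12.        ] 178.60711675037223 -174.39933710597887
lid [227 211  16   9  78] [234.11538462 215.28205128] [650.45244534 239.62614278  73.        ]
```

View pics/c2.png

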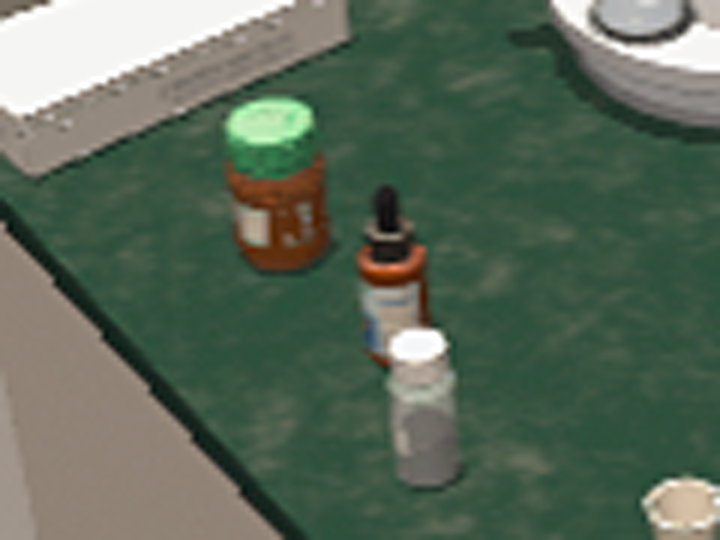

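Run:
```python
from h import *
m=ctrl.camera_model('scene')
for u,v in((248,184),(300,163),(345,148)): print(onz(m,u,v,0).round())
im=cv2.imread('pics/scene0.png')
for n,(u,v),z in(('dropcap',(190+387/6,190+192/6),102),('vialtop',(190+419/6,190+344/6),76),('jartop',(190+270/6,190+120/6),80),('jarbot',(190+283/6,190+252/6),5),('vialbot',(190+427/6,190+475/6),2),('dropbot',(190+385/6,190+355/6),2)): print(n,onz(m,u-.4,v-.4,z).round(1))
# script helper: circle motion planning preview
```

```text
[898.  53.   0.]
[ 915. -203.    0.]
[ 907. -445.    0.]
dropcap [548.3 227.2 102. ]
vialtop [468.7 260.3  76. ]
jartop [667.5 227.8  80. ]
jarbot [655.5 235.2   5. ]
vialbot [463.5 265.1   2. ]
dropbot [552.2 234.9   2. ]
```

```bash
cat >> h.py <<'E'
H=np.array([685.4,-96.2])
def pose_th(th,z,r=137,tilt=20,dpsi=0):
    """TCP at angle th about the hub, y tangential (+dpsi), body leaning outward"""
    a=np.radians(th);t=np.radians(tilt)
    p=np.array([*(H+r*np.array([np.cos(a),np.sin(a)])),z])
    a+=np.radians(dpsi)
    y=np.array([-np.sin(a),np.cos(a),0]);zz=np.array([-np.cos(a)*np.sin(t),-np.sin(a)*np.sin(t),-np.cos(t)])
    return p,R.from_matrix(np.c_[np.cross(y,zz),y,zz])
def cur():
    o=ctrl.get_obs();return np.array(o['ee_pos']),R.from_rotvec(o['orientation'])
def rel(p,r,c=None):
    p0,r0=c or cur()
    return r0.inv().apply(p-p0).round(0 if 0 else 1),(r0.inv()*r).as_rotvec().round(3)
E
python3 - <<'E'
from h import *
print(rel(*pose_th(143,190)))
E
```

```text
(array([ 556.4, -474.9,    5.9]), array([-0.156,  0.327,  0.875]))
```

```bash
python3 -m inch '[{"xyz":[556,-475,6],"rot":[-0.156,0.327,0.875]},{"xyz":[556,-475,6],"rot":[-0.156,0.327,0.875]},{"xyz":[556,-475,6],"rot":[-0.156,0.327,0.875]},{"xyz":[556,-475,6],"rot":[-0.156,0.327,0.875]},{"xyz":[556,-475,6],"rot":[-0.156,0.327,0.875]},{"xyz":[556,-475,6],"rot":[-0.156,0.327,0.875]},{"xyz":[556,-475,6],"rot":[-0.156,0.327,0.875]},{"xyz":[556,-475,6],"rot":[-0.156,0.327,0.875]},{"xyz":[556,-475,6],"rot":[-0.156,0.327,0.875]},{"xyz":[556,-475,6],"rot":[-0.156,0.327,0.875]},{"xyz":[556,-475,6],"rot":[-0.156,0.327,0.875]},{"xyz":[556,-475,6],"rot":[-0.156,0.327,0.875]}]' 0; python3 -c "
from h import *
print(rel(*pose_th(143,190)),ctrl.get_obs()['qpos'].round(2))"
```

```text
t: 1.1
ee_pos: [432.2, -212.6, 192.1]
orientation: [2.833, -0.948, 0.503]
ft_force: [0.7, -1.1, -0.2]
width: 88.0
grasp_force: 0.0
(array([-5.300e+00, -2.454e+02,  1.000e-01]), array([ 0.001, -0.002, -0.   ])) [-0.43  0.07  2.18 -0.14  0.55  1.9 ]
```

```bash
python3 -m inch '[{"xyz":[-5,-245,0],"rot":[0,0,0]},{"xyz":[-5,-245,0],"rot":[0,0,0]},{"xyz":[-5,-245,0],"rot":[0,0,0]},{"xyz":[-5,-245,0],"rot":[0,0,0]},{"xyz":[-5,-245,0],"rot":[0,0,0]},{"xyz":[-5,-245,0],"rot":[0,0,0]},{"xyz":[-5,-245,0],"rot":[0,0,0]},{"xyz":[-5,-245,0],"rot":[0,0,0]}]'; python3 -c "
from h import *
print(rel(*pose_th(143,68)),rel(*pose_th(143,190)),ctrl.get_obs()['qpos'].round(2))
m=ctrl.camera_model('wrist');print(m['position'])
cv2.imwrite('pics/w1.png',ctrl.get_image('wrist')[:,:,::-1])"
```

```text
t: 1.77
ee_pos: [576.2, -15.9, 190.3]
orientation: [2.84, -0.941, 0.498]
ft_force: [-0.2, 0.5, -0.3]
width: 87.9
grasp_force: 0.0
(array([-43. ,  -1.6, 114.6]), array([-0.002,  0.002,  0.005])) (array([-1.5, -1.6, -0.2]), array([-0.002,  0.002,  0.005])) [ 0.08  0.26  1.95 -0.36  0.7   2.54]
[586.79893474 -22.70956038 394.9710077 ]
```

View pics/w1.png

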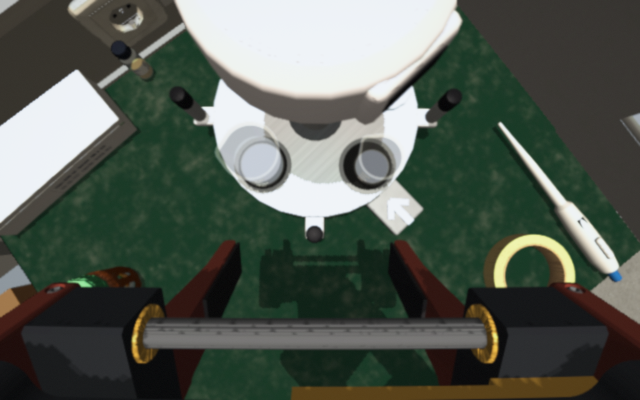

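```bash
python3 -c "
from h import *
m=ctrl.camera_model('wrist')
a,b,c=[onz(m,*p,106)for p in((180,93),(315,231),(452,95))]
h=(a+c)/2
print(a,b,c,h)
for p in(a,b,c):print(np.linalg.norm((p-h)[:2]),np.degrees(np.arctan2(*(p-h)[1::-1])))
g=(onz(m,386,194,12)+onz(m,398,210,12))/2
for q in((398,211),(404,236),(422,208),(413,221)):
  t=onz(m,*q,12);print(t,np.degrees(np.arctan2(*(t-h)[1::-1])),np.linalg.norm((t-h)[:2]))
"
```

```text
[765.45234526   6.21166817 106.        ] [578.15932171 -18.95621696 106.        ] [ 603.92989281 -206.20670198  106.        ] [684.69111903 -99.9975169  106.        ]
133.42700871627835 52.75072287844164
133.8533381628847 142.73887903492334
133.42700871627827 -127.24927712155832
[ 532.79589493 -116.69296002   12.        ] -173.72755835892562 152.81000270052235
[ 503.17726603 -103.52214353   12.        ] -178.88757331384122 181.54807028962702
[ 517.46080085 -143.51704714   12.        ] -165.41306079019685 172.80025703186698
[ 511.30859932 -124.23455107   12.        ] -172.04222585382377 175.0683636963857
```

```bash
sed -i 's/^H=.*/H=np.array([685.2,-97.3])/' h.py; python3 -m inch '[{"xyz":[-43,0,114],"rot":[0,0,0]},{"xyz":[-43,0,114],"rot":[0,0,0]},{"xyz":[-43,0,114],"rot":[0,0,0]},{"xyz":[-43,0,114],"rot":[0,0,0]},{"xyz":[-43,0,114],"rot":[0,0,0]},{"xyz":[-43,0,114],"rot":[0,0,0]}]'; python3 -m inch '[{"xyz":[0,0,0],"rot":[0,0,0]},{"xyz":[0,0,0],"rot":[0,0,0]},{"xyz":[0,0,0],"rot":[0,0,0]},{"xyz":[0,0,0],"rot":[0,0,0]},{"xyz":[0,0,0],"rot":[0,0,0]},{"xyz":[0,0,0],"rot":[0,0,0]}]' 190; python3 -c "
from h import *
for th in range(146,191,4):
  x,r=rel(*pose_th(th,68));print(th,x.round().tolist(),r.round(2).tolist())
print(ctrl.get_obs()['qpos'].round(2))"
```

```text
t: 2.32
ee_pos: [578.9, -30.8, 79.8]
orientation: [2.885, -0.931, 0.457]
ft_force: [-0.1, -0.1, 0.7]
width: 87.8
grasp_force: 0.0
t: 2.82
ee_pos: [579.3, -29.8, 79.5]
orientation: [2.887, -0.928, 0.458]
ft_force: [0.4, -0.6, -0.4]
width: 51.5
grasp_force: 0.0
146 [-15.0, -3.0, 8.0] [-0.01, 0.04, -0.03]
150 [-14.0, 7.0, 8.0] [0.01, 0.04, -0.1]
154 [-13.0, 16.0, 8.0] [0.04, 0.04, -0.16]
158 [-11.0, 26.0, 8.0] [0.06, 0.04, -0.23]
162 [-8.0, 35.0, 9.0] [0.08, 0.04, -0.3]
166 [-5.0, 44.0, 10.0] [0.1, 0.04, -0.36]
170 [-2.0, 53.0, 10.0] [0.12, 0.04, -0.43]
174 [3.0, 61.0, 12.0] [0.15, 0.03, -0.49]
178 [8.0, 69.0, 13.0] [0.17, 0.03, -0.56]
182 [13.0, 77.0, 15.0] [0.19, 0.03, -0.62]
186 [19.0, 84.0, 16.0] [0.22, 0.03, -0.69]
190 [25.0, 91.0, 18.0] [0.24, 0.03, -0.76]
[ 0.03  0.44  2.   -0.38  0.47  2.54]
```

```bash
python3 -c "
from h import *
for th in [147]+list(range(150,195,4)):
  x,r=rel(*pose_th(th,70,dpsi=12));print(th,x.round().tolist(),r.round(2).tolist())
"
```

```text
147 [-14.0, -0.0, 6.0] [0.06, 0.04, -0.25]
150 [-13.0, 7.0, 6.0] [0.08, 0.04, -0.3]
154 [-12.0, 16.0, 6.0] [0.1, 0.04, -0.36]
158 [-10.0, 26.0, 6.0] [0.12, 0.04, -0.43]
162 [-8.0, 35.0, 7.0] [0.15, 0.03, -0.49]
166 [-5.0, 44.0, 8.0] [0.17, 0.03, -0.56]
170 [-1.0, 53.0, 9.0] [0.19, 0.03, -0.62]
174 [3.0, 61.0, 10.0] [0.22, 0.03, -0.69]
178 [8.0, 69.0, 11.0] [0.24, 0.03, -0.76]
182 [13.0, 77.0, 13.0] [0.26, 0.03, -0.82]
186 [19.0, 84.0, 14.0] [0.28, 0.03, -0.89]
190 [26.0, 91.0, 16.0] [0.31, 0.03, -0.96]
194 [32.0, 98.0, 18.0] [0.33, 0.03, -1.02]
```

```bash
python3 -m inch '[{"xyz":[-14,0,6],"rot":[0.06,0.04,-0.25]},{"xyz":[-14,0,6],"rot":[0.06,0.04,-0.25]},{"xyz":[-14,0,6],"rot":[0.06,0.04,-0.25]},{"xyz":[-14,0,6],"rot":[0.06,0.04,-0.25]},{"xyz":[-14,0,6],"rot":[0.06,0.04,-0.25]},{"xyz":[-14,0,6],"rot":[0.06,0.04,-0.25]}]'; python3 -c "
from h import *
for th in list(range(147,192,4)):
  x,r=rel(*pose_th(th,70,dpsi=12));print(th,x.round().tolist(),r.round(2).tolist())
print(ctrl.get_obs()['qpos'].round(2))
cv2.imwrite('pics/w2.png',ctrl.get_image('wrist')[:,:,::-1])
"
```

```text
t: 3.32
ee_pos: [568.4, -22.9, 68.5]
orientation: [2.978, -0.553, 0.52]
ft_force: [-6.1, 5.0, 0.1]
width: 22.4
grasp_force: 3.5
147 [2.0, -1.0, -1.0] [0.0, 0.0, 0.0]
151 [0.0, 8.0, -1.0] [0.03, 0.0, -0.06]
155 [-0.0, 18.0, -2.0] [0.05, 0.0, -0.13]
159 [-1.0, 28.0, -2.0] [0.08, 0.0, -0.2]
163 [-0.0, 37.0, -2.0] [0.1, 0.0, -0.26]
167 [0.0, 47.0, -1.0] [0.12, 0.0, -0.33]
171 [2.0, 56.0, -0.0] [0.15, 0.0, -0.39]
175 [4.0, 65.0, 0.0] [0.17, 0.0, -0.46]
179 [7.0, 74.0, 1.0] [0.2, 0.0, -0.52]
183 [10.0, 83.0, 3.0] [0.22, 0.0, -0.59]
187 [14.0, 92.0, 4.0] [0.24, 0.0, -0.66]
191 [19.0, 100.0, 6.0] [0.27, 0.0, -0.72]
[ 0.02  0.44  2.07 -0.41  0.34  2.33]
```

View pics/w2.png

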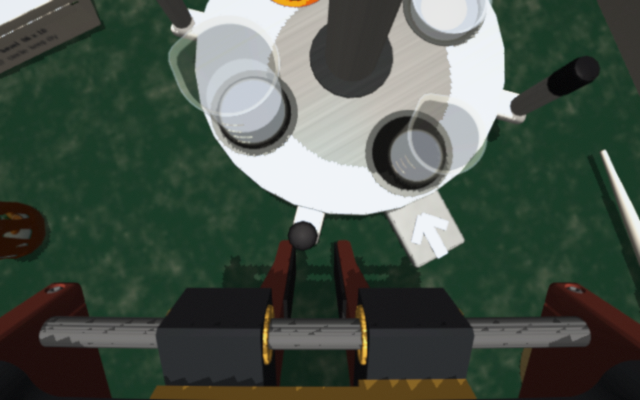

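```bash
python3 -c "
from h import *
m=ctrl.camera_model('wrist');o=ctrl.get_obs();print(o['ft_force'],o['ee_pos'],o['t'])
p,r=cur()
for q in((302,234),):
  t=onz(m,*q,106);d=t[:2]-H;print(t,np.degrees(np.arctan2(d[1],d[0]))%360,np.linalg.norm(d)); print('tool frame',r.inv().apply(t-p))
for P in ([0,11,0],[0,-11,0],[0,11,-19],[0,-11,-19],[0,0,0]): print(P,proj(m,p+r.apply(P)), (p+r.apply(P)).round())
"
```

```text
[-5.50994074  5.18217101  0.69166195] [568.43341273 -22.88134021  68.53117783] 3.3667
[576.80230926 -17.73088541 106.        ] 143.71954146948897 134.46673697831446
tool frame [ 18.35721263  -7.62401019 -33.24703688]
[0, 11, 0] [331.9144393  240.59102032] [564. -33.  69.]
[0, -11, 0] [299.25003264 240.60961424] [572. -13.  68.]
[0, 11, -19] [333.63110494 252.97211901] [558. -31.  86.]
[0, -11, -19] [297.78020992 252.99343875] [566. -10.  86.]
[0, 0, 0] [315.58280018 240.60271018] [568. -23.  69.]
```

```bash
python3 -m inch '[{"xyz":[-12,0,0],"rot":[0,0,0]},{"xyz":[-12,0,0],"rot":[0,0,0]},{"xyz":[-12,-8,0],"rot":[0,0,0]},{"xyz":[-12,-8,0],"rot":[0,0,0]},{"xyz":[-12,-8,0],"rot":[0,0,0]},{"xyz":[0,-8,0],"rot":[0,0,0]},{"xyz":[9,-8,0],"rot":[0,0,0]},{"xyz":[9,-8,0],"rot":[0,0,0]},{"xyz":[9,-8,0],"rot":[0,0,0]}]' 120;python3 -m inch '[{"xyz":[0,0,0],"rot":[0,0,0]},{"xyz":[0,0,0],"rot":[0,0,0]},{"xyz":[0,0,0],"rot":[0,0,0]},{"xyz":[0,0,0],"rot":[0,0,0]}]' 190;  python3 -c "
from h import *
m=ctrl.camera_model('wrist');p,r=cur()
im=ctrl.get_image('wrist');cv2.imwrite('pics/w3.png',im[150:330,160:480,::-1])
t=np.array([*pose_th(144,0)[0][:2],70]);print('post in tool',r.inv().apply(t-p))
for th in list(range(146,191,4)):
  x,r=rel(*pose_th(th,70,r=134,dpsi=12));print(th,x.round().tolist(),r.round(2).tolist())
"
```

```text
t: 4.12
ee_pos: [581.3, -18.8, 72.5]
orientation: [2.979, -0.548, 0.527]
ft_force: [0.1, 0.0, -1.3]
width: 46.6
grasp_force: 0.0
t: 4.45
ee_pos: [580.2, -18.6, 72.0]
orientation: [2.979, -0.546, 0.525]
ft_force: [-0.1, 0.0, 0.8]
width: 24.1
grasp_force: 0.0
post in tool [-6.40943668  0.39164553 -0.1785994 ]
146 [-5.0, 6.0, 0.0] [-0.0, -0.0, 0.02]
150 [-7.0, 15.0, -0.0] [0.02, -0.0, -0.04]
154 [-8.0, 24.0, -0.0] [0.04, -0.0, -0.11]
158 [-8.0, 34.0, -1.0] [0.07, -0.0, -0.18]
162 [-8.0, 43.0, -0.0] [0.09, -0.0, -0.24]
166 [-7.0, 52.0, -0.0] [0.12, -0.0, -0.31]
170 [-6.0, 61.0, 0.0] [0.14, 0.0, -0.37]
174 [-4.0, 71.0, 1.0] [0.16, 0.0, -0.44]
178 [-2.0, 80.0, 2.0] [0.19, 0.0, -0.5]
182 [2.0, 88.0, 3.0] [0.21, 0.0, -0.57]
186 [5.0, 97.0, 5.0] [0.24, 0.0, -0.64]
190 [9.0, 105.0, 6.0] [0.26, 0.0, -0.7]
```

View pics/w3.png

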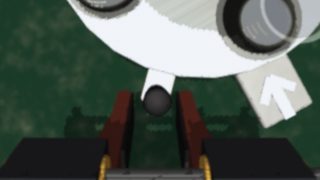

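```bash
python3 -m inch '[{"xyz":[-5,6,0],"rot":[0,0,0.02]},{"xyz":[-7,15,0],"rot":[0.02,0,-0.04]},{"xyz":[-8,24,0],"rot":[0.04,0,-0.11]},{"xyz":[-8,34,0],"rot":[0.07,0,-0.18]},{"xyz":[-8,43,0],"rot":[0.09,0,-0.24]},{"xyz":[-7,52,0],"rot":[0.12,0,-0.31]},{"xyz":[-6,61,0],"rot":[0.14,0,-0.37]},{"xyz":[-4,71,1],"rot":[0.16,0,-0.44]},{"xyz":[-2,80,2],"rot":[0.19,0,-0.5]},{"xyz":[2,88,3],"rot":[0.21,0,-0.57]},{"xyz":[5,97,5],"rot":[0.24,0,-0.64]},{"xyz":[9,105,6],"rot":[0.26,0,-0.7]}]'; python3 -c "
from h import *
p,r=cur();d=p[:2]-H;print(np.degrees(np.arctan2(d[1],d[0]))%360)
for th in list(range(194,239,4)):
  x,r=rel(*pose_th(th,70,r=134,dpsi=12));print(th,x.round().tolist(),r.round(2).tolist())
"
```

```text
t: 5.5
ee_pos: [551.5, -118.4, 69.6]
orientation: [-2.982, -0.553, -0.521]
ft_force: [-0.4, 0.2, -0.5]
width: 22.4
grasp_force: 0.4
188.9854615473037
194 [-0.0, 12.0, -1.0] [0.03, 0.0, -0.08]
198 [-1.0, 21.0, -1.0] [0.05, 0.0, -0.15]
202 [-1.0, 30.0, -1.0] [0.08, 0.0, -0.21]
206 [-1.0, 40.0, -1.0] [0.1, 0.0, -0.28]
210 [0.0, 49.0, -0.0] [0.12, 0.0, -0.34]
214 [2.0, 58.0, 0.0] [0.15, 0.0, -0.41]
218 [4.0, 67.0, 1.0] [0.17, 0.0, -0.48]
222 [7.0, 76.0, 2.0] [0.2, 0.0, -0.54]
226 [10.0, 85.0, 3.0] [0.22, 0.0, -0.61]
230 [14.0, 93.0, 5.0] [0.24, 0.0, -0.67]
234 [19.0, 101.0, 6.0] [0.27, 0.0, -0.74]
238 [24.0, 109.0, 8.0] [0.29, 0.0, -0.8]
```

```bash
python3 -m inch '[{"xyz":[0,10,-1],"rot":[0.03,0,-0.06]},{"xyz":[-1,21,-1],"rot":[0.05,0,-0.15]},{"xyz":[-1,30,-1],"rot":[0.08,0,-0.21]},{"xyz":[-1,40,-1],"rot":[0.1,0,-0.28]},{"xyz":[0,49,0],"rot":[0.12,0,-0.34]},{"xyz":[2,58,0],"rot":[0.15,0,-0.41]},{"xyz":[4,67,1],"rot":[0.17,0,-0.48]},{"xyz":[7,76,2],"rot":[0.2,0,-0.54]},{"xyz":[10,85,3],"rot":[0.22,0,-0.61]},{"xyz":[13,91,4],"rot":[0.24,0,-0.65]},{"xyz":[15,95,5],"rot":[0.25,0,-0.68]},{"xyz":[15,95,5],"rot":[0.25,0,-0.68]}]'; python3 -c "
from h import *
p,r=cur();d=p[:2]-H;print(np.degrees(np.arctan2(d[1],d[0]))%360)
print(rel(p+[0,0,130],r),rel(pose_th(142,210,r=140)[0],pose_th(142,210,dpsi=14)[1]))
print(rel(p+30*np.append(d,0)/134,r))
im=ctrl.get_image('scene')[110:230,220:380,::-1]
cv2.imwrite('pics/s4.png',cv2.resize(im,None,fx=4,fy=4,interpolation=cv2.INTER_CUBIC))
"
```

```text
t: 6.5
ee_pos: [601.8, -202.6, 70.0]
orientation: [-2.505, -1.514, -0.438]
ft_force: [0.0, 0.4, 0.5]
width: 22.4
grasp_force: 0.0
231.6130245206019
(array([  44.3,   -0.5, -122.2]), array([0., 0., 0.])) (array([ 195.3, -113.3,  -77.7]), array([-0.517,  0.003,  1.415]))
(array([-27.8,  -5.6, -10.1]), array([0., 0., 0.]))
```

View pics/s4.png

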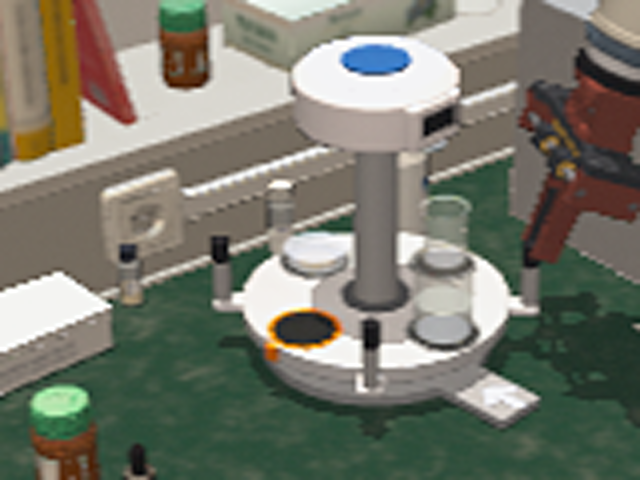

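```bash
python3 -m inch '[{"xyz":[0,0,0],"rot":[0,0,0]},{"xyz":[0,0,0],"rot":[0,0,0]},{"xyz":[34,0,-94],"rot":[0,0,0]},{"xyz":[34,0,-94],"rot":[0,0,0]},{"xyz":[34,0,-94],"rot":[0,0,0]},{"xyz":[-21,-11,-114],"rot":[0,0,0]},{"xyz":[-21,-11,-114],"rot":[0,0,0]},{"xyz":[-21,-11,-114],"rot":[0,0,0]}]' 90; python3 -c "
from h import *
m=ctrl.camera_model('scene');p=onz(m,220+370/4-.4,110+322/4-.4,106)
d=p[:2]-H;print(p,np.degrees(np.arctan2(d[1],d[0]))%360,np.linalg.norm(d))
print(rel(pose_th(143,170,r=170)[0],pose_th(143,210,dpsi=12)[1]))
print(rel(pose_th(143,170,r=132)[0],pose_th(143,210,dpsi=12)[1]))
"
```

```text
t: 7.22
ee_pos: [563.0, -250.7, 171.0]
orientation: [-2.508, -1.511, -0.438]
ft_force: [0.9, 0.4, 0.4]
width: 56.8
grasp_force: 0.0
[578.11485057  -7.57675077 106.        ] 140.0414265004808 139.7050130862543
(array([ 206.2, -131.3,   76.1]), array([-0.522,  0.004,  1.429]))
(array([200.5, -93.8,  74. ]), array([-0.522,  0.004,  1.429]))
```

```bash
python3 -m inch '[{"xyz":[206,-131,76],"rot":[-0.522,0.004,1.429]},{"xyz":[206,-131,76],"rot":[-0.522,0.004,1.429]},{"xyz":[206,-131,76],"rot":[-0.522,0.004,1.429]},{"xyz":[206,-131,76],"rot":[-0.522,0.004,1.429]},{"xyz":[206,-131,76],"rot":[-0.522,0.004,1.429]},{"xyz":[206,-131,76],"rot":[-0.522,0.004,1.429]},{"xyz":[206,-131,76],"rot":[-0.522,0.004,1.429]},{"xyz":[206,-131,76],"rot":[-0.522,0.004,1.429]},{"xyz":[206,-131,76],"rot":[-0.522,0.004,1.429]},{"xyz":[206,-131,76],"rot":[-0.522,0.004,1.429]},{"xyz":[206,-131,76],"rot":[-0.522,0.004,1.429]},{"xyz":[206,-131,76],"rot":[-0.522,0.004,1.429]}]' 60; python3 -c "
from h import *
print(cur()[0],ctrl.get_obs()['qpos'].round(2))
print(rel(pose_th(140.5,130,r=132)[0],pose_th(140.5,210,dpsi=14)[1]))
print(rel(pose_th(140.5,71,r=132)[0],pose_th(140.5,210,dpsi=14)[1]))
"
```

```text
t: 8.22
ee_pos: [549.7, 7.7, 169.4]
orientation: [3.069, -0.196, 0.529]
ft_force: [0.0, -0.3, 0.6]
width: 67.1
grasp_force: 0.0
[549.67023133   7.68537241 169.43985535] [ 0.02  0.22  2.06 -0.1   0.52  1.8 ]
(array([20.8, 16.6, 49.2]), array([-0.108,  0.008,  0.299]))
(array([  1. ,  16.6, 104.8]), array([-0.108,  0.008,  0.299]))
```

```bash
python3 -m inch '[{"xyz":[21,17,49],"rot":[-0.108,0.008,0.3]},{"xyz":[21,17,49],"rot":[-0.108,0.008,0.3]},{"xyz":[21,17,49],"rot":[-0.108,0.008,0.3]},{"xyz":[21,17,49],"rot":[-0.108,0.008,0.3]},{"xyz":[1,17,105],"rot":[-0.108,0.008,0.3]},{"xyz":[1,17,105],"rot":[-0.108,0.008,0.3]},{"xyz":[1,17,105],"rot":[-0.108,0.008,0.3]},{"xyz":[1,17,105],"rot":[-0.108,0.008,0.3]}]'; python3 -c "
from h import *
p,r=cur();d=p[:2]-H;print(p,np.degrees(np.arctan2(d[1],d[0]))%360,ctrl.get_obs()['qpos'].round(2))
m=ctrl.camera_model('wrist');im=ctrl.get_image('wrist')
g=cv2.cvtColor(im,cv2.COLOR_RGB2GRAY);w=(cv2.inRange(g,0,75)[215:262,270:360]);
print(onz(m,302,234,106))
cv2.imwrite('pics/w5.png',im[120:330,160:480,::-1])
"
```

```text
t: 8.88
ee_pos: [583.1, -14.5, 70.5]
orientation: [2.948, -0.658, 0.517]
ft_force: [-0.2, 0.1, 0.6]
width: 67.1
grasp_force: 0.0
[583.05257904 -14.51413218  70.51386574] 140.9767962516551 [ 0.05  0.45  2.03 -0.45  0.38  2.45]
[591.67935009  -9.91703896 106.        ]
```

View pics/w5.png

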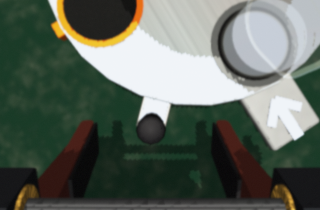

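```bash
python3 -c "
from h import *
m=ctrl.camera_model('wrist');im=ctrl.get_image('wrist')
A=lambda v:np.degrees(np.arctan2(v[1],v[0]))%360
b=onz(m,312,247,106);print('post',b,A(b[:2]-H),np.linalg.norm(b[:2]-H))
hsv=cv2.cvtColor(im,cv2.COLOR_RGB2HSV)
o=cv2.inRange(hsv,(8,150,120),(25,255,255));o[200:]=0
n,l,s,c=cv2.connectedComponentsWithStats(o)
for i in range(1,n):
  if s[i,4]>60:print(s[i],c[i])
cs=max(cv2.findContours(o,0,1)[0],key=len);e=cv2.fitEllipse(cs);q=onz(m,*e[0],50);print('ring',e,q,A(q[:2]-H),np.linalg.norm(q[:2]-H))
# tongue: light region lower right, left edge fit
g=hsv[:,:,1];t=((g<70)&(hsv[:,:,2]>120)).astype(np.uint8)
t[:,:395]=0;t[:205]=0;t[290:]=0
n,l,s,c=cv2.connectedComponentsWithStats(t);i=1+np.argmax(s[1:,4]);print(s[i],c[i])
cs=max(cv2.findContours((l==i).astype(np.uint8),0,1)[0],key=len)
bx=cv2.boxPoints(cv2.minAreaRect(cs));print(bx)
for u in bx: w=onz(m,*u,12);print(w,A(w[:2]-H),np.linalg.norm(w[:2]-H))
cv2.imwrite('pics/w5b.png',im[:,:,::-1])
"
```

```text
post [583.72680963 -11.90465842 106.        ] 139.91752058041126 132.6241785194099
[ 219   85   85   84 1542] [261.50064851 126.68871595]
[212 143  14  17 114] [218.36842105 151.79824561]
ring ((260.70782470703125, 126.20852661132812), (82.2892074584961, 84.51587677001953), 71.4115982055664) [679.14898511 -13.25103022  50.        ] 94.11784319865616 84.26650640679091
[ 395  205   84   66 3435] [437.59359534 232.12256186]
[[387.2636  210.9635 ]
 [433.26416 175.50476]
 [483.11798 240.17996]
 [437.11743 275.6387 ]]
[577.41411712 -81.02135553  12.        ] 171.41166087198033 109.00821442922964
[ 588.17756116 -131.65230151   12.        ] 199.4972996267454 102.92441040678943
[ 518.28210538 -146.22950694   12.        ] 196.33771708752283 173.94159995391917
[508.2101996 -95.8169015  12.       ] 179.51989721590726 176.99601415151383
```

```bash
cat > tong.py <<'E'
from h import *
def tongue(im,m,box):
    x0,x1,y0,y1=box
    hsv=cv2.cvtColor(im,cv2.COLOR_RGB2HSV)
    t=((hsv[:,:,1]<70)&(hsv[:,:,2]>110)).astype(np.uint8);k=np.zeros_like(t);k[y0:y1,x0:x1]=t[y0:y1,x0:x1]
    n,l,s,c=cv2.connectedComponentsWithStats(k);i=1+np.argmax(s[1:,4])
    cs=max(cv2.findContours((l==i).astype(np.uint8),0,1)[0],key=len)
    P=np.array([onz(m,*q[0],12)[:2] for q in cs]); d=P-H
    return cv2.approxPolyDP(cs,3,True)[:,0], P
E
python3 - <<'E'
from tong import *
A=lambda v:np.degrees(np.arctan2(v[1],v[0]))%360
m=ctrl.camera_model('wrist');im=ctrl.get_image('wrist')
a,P=tongue(im,m,(395,500,205,290))
for q in a: w=onz(m,*map(float,q),12)[:2];print(q,w.round(1),A(w-H).round(1),np.linalg.norm(w-H).round(1))
m=ctrl.camera_model('scene');im=cv2.imread('pics/s4.png') 
im=ctrl.get_image('scene')
a,P=tongue(im,m,(334,356,203,218))
for q in a: w=onz(m,*map(float,q),12)[:2];print(q,w.round(1),A(w-H).round(1),np.linalg.norm(w-H).round(1))
E
```

```text
[395 205] [579.9 -89.7] 175.9 105.6
[395 222] [566.5 -83.1] 173.2 119.6
[403 224] [561.9 -88.7] 176.0 123.6
[433 271] [513.9 -94.5] 179.1 171.3
[457 261] [ 512.6 -117.4] 186.7 173.8
[478 244] [ 517.8 -140.9] 194.6 173.0
[455 205] [ 557.2 -137.8] 197.6 134.3
[334 203] [ 584.4 -108.5] 186.4 101.5
[334 210] [551.3 -80.7] 172.9 135.0
[345 216] [501.7 -86.8] 176.7 183.8
[354 209] [ 513.9 -138.6] 193.6 176.2
```

```bash
python3 -m inch '[{"xyz":[0,0,0],"rot":[0,0,0]},{"xyz":[0,0,0],"rot":[0,0,0]},{"xyz":[0,0,0],"rot":[0,0,0]},{"xyz":[0,0,0],"rot":[0,0,0]},{"xyz":[0,0,0],"rot":[0,0,0]}]' 190; python3 -c "
from h import *
print(ctrl.get_obs()['width'])
for th in list(range(143,188,4)):
  x,r=rel(*pose_th(th,70,r=134,dpsi=12));print(th,x.round().tolist(),r.round(2).tolist())
"
```

```text
t: 9.5
ee_pos: [584.2, -14.9, 71.1]
orientation: [2.947, -0.662, 0.52]
ft_force: [0.7, -0.0, -0.7]
width: 37.4
grasp_force: 0.0
37.359541803659276
143 [-5.0, 4.0, -1.0] [0.0, -0.0, -0.0]
147 [-6.0, 13.0, -1.0] [0.03, -0.0, -0.07]
151 [-7.0, 23.0, -1.0] [0.05, -0.0, -0.14]
155 [-7.0, 32.0, -2.0] [0.07, -0.0, -0.2]
159 [-7.0, 41.0, -1.0] [0.1, -0.0, -0.27]
163 [-6.0, 51.0, -1.0] [0.12, -0.0, -0.33]
167 [-4.0, 60.0, -0.0] [0.15, -0.0, -0.4]
171 [-2.0, 69.0, 0.0] [0.17, -0.0, -0.46]
175 [0.0, 78.0, 1.0] [0.19, -0.0, -0.53]
179 [4.0, 86.0, 3.0] [0.22, -0.0, -0.6]
183 [8.0, 95.0, 4.0] [0.24, -0.0, -0.66]
187 [12.0, 103.0, 6.0] [0.27, -0.0, -0.73]
```

```bash
python3 -m inch '[{"xyz":[-5,4,-1],"rot":[0,0,0]},{"xyz":[-6,13,-1],"rot":[0.03,0,-0.07]},{"xyz":[-7,23,-1],"rot":[0.05,0,-0.14]},{"xyz":[-7,32,-2],"rot":[0.07,0,-0.2]},{"xyz":[-7,41,-1],"rot":[0.1,0,-0.27]},{"xyz":[-6,51,-1],"rot":[0.12,0,-0.33]},{"xyz":[-4,60,0],"rot":[0.15,0,-0.4]},{"xyz":[-2,69,0],"rot":[0.17,0,-0.46]},{"xyz":[0,78,1],"rot":[0.19,0,-0.53]},{"xyz":[4,86,3],"rot":[0.22,0,-0.6]},{"xyz":[8,95,4],"rot":[0.24,0,-0.66]},{"xyz":[12,103,6],"rot":[0.27,0,-0.73]}]' 190; python3 -c "
from h import *
print(ctrl.get_obs()['width'])
p,r=cur();d=p[:2]-H;print(np.degrees(np.arctan2(d[1],d[0]))%360)
for th in list(range(191,228,4))+[230,233]:
  x,r=rel(*pose_th(th,70,r=134,dpsi=12));print(th,x.round().tolist(),r.round(2).tolist())
"
```

```text
t: 10.5
ee_pos: [550.4, -109.1, 69.0]
orientation: [-3.013, -0.438, -0.524]
ft_force: [-0.2, 0.4, -0.3]
width: 22.5
grasp_force: 0.4
22.489629150652632
185.02176089163424
191 [-0.0, 14.0, -1.0] [0.04, 0.0, -0.11]
195 [-1.0, 23.0, -2.0] [0.06, 0.0, -0.17]
199 [-1.0, 33.0, -2.0] [0.08, 0.0, -0.24]
203 [-0.0, 42.0, -1.0] [0.11, 0.0, -0.3]
207 [1.0, 51.0, -1.0] [0.13, 0.0, -0.37]
211 [3.0, 60.0, -0.0] [0.16, 0.0, -0.43]
215 [6.0, 70.0, 1.0] [0.18, 0.0, -0.5]
219 [9.0, 78.0, 2.0] [0.2, 0.0, -0.57]
223 [12.0, 87.0, 3.0] [0.23, 0.0, -0.63]
227 [16.0, 95.0, 5.0] [0.25, 0.0, -0.7]
230 [20.0, 101.0, 6.0] [0.27, 0.0, -0.75]
233 [24.0, 107.0, 7.0] [0.28, 0.0, -0.8]
```

```bash
python3 -m inch '[{"xyz":[0,12,-1],"rot":[0.03,0,-0.09]},{"xyz":[-1,22,-2],"rot":[0.06,0,-0.16]},{"xyz":[-1,33,-2],"rot":[0.08,0,-0.24]},{"xyz":[0,42,-1],"rot":[0.11,0,-0.3]},{"xyz":[1,51,-1],"rot":[0.13,0,-0.37]},{"xyz":[3,60,0],"rot":[0.16,0,-0.43]},{"xyz":[6,70,1],"rot":[0.18,0,-0.5]},{"xyz":[9,78,2],"rot":[0.2,0,-0.57]},{"xyz":[12,87,3],"rot":[0.23,0,-0.63]},{"xyz":[16,95,5],"rot":[0.25,0,-0.7]},{"xyz":[20,101,6],"rot":[0.27,0,-0.75]},{"xyz":[20,101,6],"rot":[0.27,0,-0.75]}]'
cat > chk.py <<'E'
from tong import *
A=lambda v:np.degrees(np.arctan2(v[1],v[0]))%360
p,r=cur();print('tool',p,A(p[:2]-H))
m=ctrl.camera_model('scene');im=ctrl.get_image('scene')
hsv=cv2.cvtColor(im,cv2.COLOR_RGB2HSV);o=cv2.inRange(hsv,(8,130,120),(25,255,255));k=0*o;k[160:225,270:360]=o[160:225,270:360]
ys,xs=np.nonzero(k);print(len(xs))
n,l,s,c=cv2.connectedComponentsWithStats(k)
for i in range(1,n): print(s[i],c[i])
j=1+np.argmax(s[1:,4]);cs=max(cv2.findContours((l==j).astype(np.uint8),0,1)[0],key=len);e=cv2.fitEllipse(cs)
q=onz(m,*e[0],50);print('ring',e,q,A(q[:2]-H),np.linalg.norm(q[:2]-H))
a,P=tongue(im,m,(334,360,203,220))
for q in a: w=onz(m,*map(float,q),12)[:2];print(q,w.round(1),A(w-H).round(1),np.linalg.norm(w-H).round(1))
E
python3 chk.py
```

```text
t: 11.5
ee_pos: [601.0, -201.8, 70.0]
orientation: [-2.512, -1.511, -0.439]
ft_force: [0.0, -0.1, 0.4]
width: 22.4
grasp_force: 0.0
tool [ 600.99267004 -201.83590639   69.9707933 ] 231.14734038374834
60
[322 188  18  13  57] [332.24561404 194.07017544]
[332 188   3   1   3] [333. 188.]
ring ((330.994384765625, 192.9678955078125), (10.153048515319824, 18.767139434814453), 106.57574462890625) [ 595.35486082 -102.93950499   50.        ] 183.59169652452775 90.02195871031937
[334 203] [ 584.4 -108.5] 186.4 101.5
[334 209] [555.9 -84.6] 174.4 129.9
[343 214] [514.5 -89.2] 177.3 170.9
[354 209] [ 513.9 -138.6] 193.6 176.2
```

```bash
python3 -m inch '[{"xyz":[0,1.5,0],"rot":[0,0,-0.01]},{"xyz":[0,3,0],"rot":[0.01,0,-0.02]},{"xyz":[0,4,0],"rot":[0.01,0,-0.03]},{"xyz":[0,5,0],"rot":[0.01,0,-0.03]},{"xyz":[0,5,0],"rot":[0.01,0,-0.03]}]'; python3 chk.py|head -6; python3 -c "
from h import *
p,r=cur();d=p[:2]-H
o=np.append(d/np.linalg.norm(d),0)
print(rel(p+[0,0,90],r)[0],rel(p+np.array([0,0,100])+70*o,r)[0])"
```

```text
t: 11.97
ee_pos: [604.4, -202.7, 70.3]
orientation: [-2.485, -1.547, -0.435]
ft_force: [-1.2, 0.1, -0.2]
width: 22.5
grasp_force: 0.0
tool [ 604.37741551 -202.66195173   70.27196748] 232.5083813418023
59
[322 188  19  13  57] [332.43859649 194.24561404]
[333 188   2   1   2] [333.5 188. ]
ring ((330.9964294433594, 192.94229125976562), (10.233014106750488, 18.821565628051758), 107.05095672607422) [ 595.47866139 -103.0516624    50.        ] 183.66797538115455 89.90550718147821
[334 203] [ 584.4 -108.5] 186.4 101.5
[ 30.6  -0.  -84.6] [ -30.6  -13.8 -117.4]
```

```bash
python3 -m inch '[{"xyz":[0,0,0],"rot":[0,0,0]},{"xyz":[0,0,0],"rot":[0,0,0]},{"xyz":[31,0,-85],"rot":[0,0,0]},{"xyz":[31,0,-85],"rot":[0,0,0]},{"xyz":[31,0,-85],"rot":[0,0,0]},{"xyz":[-31,-14,-117],"rot":[0,0,0]},{"xyz":[-31,-14,-117],"rot":[0,0,0]},{"xyz":[-31,-14,-117],"rot":[0,0,0]}]' 60; python3 -c "
from h import *
P,Q=pose_th(186,130,r=230,tilt=30);print(rel(P,Q))"
```

```text
t: 12.68
ee_pos: [559.8, -262.1, 170.7]
orientation: [-2.489, -1.545, -0.435]
ft_force: [0.6, -0.7, -0.2]
width: 67.0
grasp_force: 0.0
(array([  61.9, -155.1,   65.2]), array([-0.423,  0.163,  0.915]))
```

```bash
python3 -m inch '[{"xyz":[62,-155,65],"rot":[-0.423,0.163,0.915]},{"xyz":[62,-155,65],"rot":[-0.423,0.163,0.915]},{"xyz":[62,-155,65],"rot":[-0.423,0.163,0.915]},{"xyz":[62,-155,65],"rot":[-0.423,0.163,0.915]},{"xyz":[62,-155,65],"rot":[-0.423,0.163,0.915]},{"xyz":[62,-155,65],"rot":[-0.423,0.163,0.915]},{"xyz":[62,-155,65],"rot":[-0.423,0.163,0.915]},{"xyz":[62,-155,65],"rot":[-0.423,0.163,0.915]},{"xyz":[62,-155,65],"rot":[-0.423,0.163,0.915]},{"xyz":[62,-155,65],"rot":[-0.423,0.163,0.915]}]'
python3 - <<'E'
from tong import *
A=lambda v:np.degrees(np.arctan2(v[1],v[0]))%360
print(cur()[0],ctrl.get_obs()['qpos'].round(2))
m=ctrl.camera_model('wrist');im=ctrl.get_image('wrist');cv2.imwrite('pics/w6.png',im[:,:,::-1])
hsv=cv2.cvtColor(im,cv2.COLOR_RGB2HSV);o=cv2.inRange(hsv,(8,150,120),(25,255,255))
n,l,s,c=cv2.connectedComponentsWithStats(o)
for i in range(1,n):
  if s[i,4]>60:print(s[i],c[i],onz(m,*c[i],50))
E
```

```text
t: 13.52
ee_pos: [457.4, -116.9, 129.6]
orientation: [-3.001, -0.164, -0.802]
ft_force: [-0.6, -1.0, -0.0]
width: 67.5
grasp_force: 0.0
[ 457.39318212 -116.86448504  129.56152679] [-0.47  0.2   2.34  1.08  0.32 -0.01]
[290  82  62  56 782] [320.16624041 109.95652174] [ 601.93215905 -106.50932849   50.        ]
[  0 103  14  26 149] [  7.63758389 115.44295302] [562.50467088 224.0416241   50.        ]
[315 141  12   9  97] [320.41237113 144.88659794] [ 563.05031496 -110.8496976    50.        ]
[172 305  17  59 281] [178.23131673 335.35587189] [369.92881652  -4.95928659  50.        ]
[439 305  19  59 340] [449.05294118 337.92058824] [ 393.9277704  -242.59451823   50.        ]
[ 248  377  318   23 4677] [416.44836434 390.28714988] [ 348.86254835 -215.69772206   50.        ]
```

View pics/w6.png

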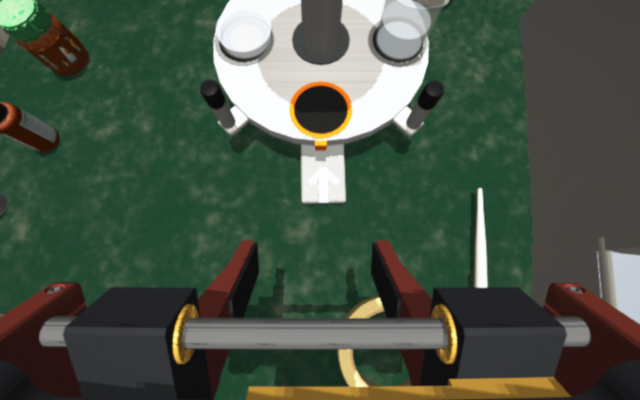

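Run:
```python
from tong import *
A=lambda v:np.degrees(np.arctan2(v[1],v[0]))%360
m=ctrl.camera_model('wrist');im=ctrl.get_image('wrist')
a,P=tongue(im,m,(290,360,156,215))
C=np.array([onz(m,*map(float,q),12)[:2] for q in a])
for q,w in zip(a,C):print(q,w.round(1),A(w-H).round(2))
g=cv2.cvtColor(im,cv2.COLOR_RGB2HSV)
# centreline by rows
L=[]
for v in range(160,198,3):
    k=np.nonzero((g[v,285:365,1]<80)&(g[v,285:365,2]>110))[0]+285
    w=onz(m,(k[0]+k[-1])/2,v,12)[:2];L.append(w)
L=np.array(L);print(L[0],L[-1],A(L[-1]-L[0]),A(L.mean(0)-H))
# jar row
green=cv2.inRange(g,(45,90,60),(75,255,255));green[150:]=0;green[:,100:]=0
n,l,s,c=cv2.connectedComponentsWithStats(green);i=1+np.argmax(s[1:,4]);print(s[i],c[i],onz(m,*c[i],75))
```

```text
[301 156] [565.4 -89.8] 176.43
[301 203] [510.9 -96.4] 179.71
[344 202] [ 517.2 -143. ] 195.23
[343 156] [ 570.6 -137.2] 199.19
[ 563.13765982 -113.43490859] [ 521.392851   -118.94120257] 187.51414614194303 187.54504668274186
[   0    0  100  150 8488] [54.88147974 75.00777568] [599.83947492 159.77164938  75.        ]
```

```bash
cat >> h.py <<'E'
def pose_g(G,lean,tilt,back=0):
    """TCP pose with grasp point G, body leaning toward azimuth lean"""
    _,r=pose_th(lean,0,tilt=tilt); z=r.apply([0,0,1]); return np.array(G)+(19-back)*z,r
E
python3 - <<'E'
from h import *
P,Q=pose_g([660,232,45],265,40,150);print(P,rel(P,Q))
p,r=cur();print(rel(p+[-10,40,150],r))
m=ctrl.camera_model('wrist');print(r.inv().apply(m['position']-p))
E
```

```text
[652.66103527 148.11524925 145.35182205] (array([ 199.9, -243.1,   98.2]), array([ 0.787,  0.145, -1.127]))
(array([  70.2,  -41.1, -132.6]), array([0., 0., 0.]))
[  81.74053237   -0.55443    -187.93176353]
```

Run:
```python
from h import *
P,Q=pose_g([660,232,45],262,35,140);print(P,rel(P,Q))
```

```text
[650.34100423 163.27267398 144.11739736] (array([ 198.7, -258.4,   98.9]), array([ 0.709,  0.073, -1.115]))
```

```bash
python3 -m inch '[{"xyz":[50,-30,-90],"rot":[0.1,0.01,-0.1]},{"xyz":[50,-30,-90],"rot":[0.1,0.01,-0.2]},{"xyz":[50,-30,-90],"rot":[0.2,0.02,-0.3]},{"xyz":[130,-160,-20],"rot":[0.3,0.03,-0.4]},{"xyz":[130,-160,-20],"rot":[0.4,0.04,-0.6]},{"xyz":[130,-160,-20],"rot":[0.5,0.05,-0.7]},{"xyz":[130,-160,-20],"rot":[0.5,0.05,-0.8]},{"xyz":[199,-258,99],"rot":[0.6,0.06,-0.95]},{"xyz":[199,-258,99],"rot":[0.709,0.073,-1.115]},{"xyz":[199,-258,99],"rot":[0.709,0.073,-1.115]},{"xyz":[199,-258,99],"rot":[0.709,0.073,-1.115]},{"xyz":[199,-258,99],"rot":[0.709,0.073,-1.115]}]' 0
cat > jar.py <<'E'
from h import *
o=ctrl.get_obs();print(o['qpos'].round(2),o['ft_force'].round(1))
m=ctrl.camera_model('wrist');p,r=cur();im=ctrl.get_image('wrist')
hsv=cv2.cvtColor(im,cv2.COLOR_RGB2HSV)
b=lambda lo,hi:cv2.connectedComponentsWithStats(cv2.inRange(hsv,lo,hi))
for nm,lo,hi in(('green',(45,120,90),(75,255,255)),('amber',(3,120,60),(18,255,255)),('black',(0,0,0),(180,255,25))):
    n,l,s,c=b(lo,hi)
    for i in range(1,n):
        if s[i,4]>150:print(nm,s[i],c[i].round(1),onz(m,*c[i],80).round(1),onz(m,*c[i],40).round(1))
n,l,s,c=b((40,100,70),(80,255,255));print('nominal lid px',proj(m,[660,232,80]),'dropper',proj(m,[550,231,102]))
E
python3 jar.py
python3 - <<'E'
from h import *
P,Q=pose_g([660,232,45],262,35,140);print(rel(P,Q))
E
```

```text
t: 14.62
ee_pos: [654.6, 164.7, 138.7]
orientation: [-2.009, -1.755, -0.631]
ft_force: [-0.8, 0.0, 0.6]
width: 87.6
grasp_force: 0.0
[-0.06  0.58  1.69  0.76  0.98 -0.4 ] [-0.8  0.   0.6]
amber [ 327   20   53   92 3900] [352.3  64.3] [722.5 359.4  80. ] [733.6 395.7  40. ]
amber [192 196  34  32 370] [212.1 215.2] [569.2 211.   80. ] [556.7 224.4  40. ]
amber [300 202  45  19 218] [322.6 214. ] [667.4 198.8  80. ] [670.  210.4  40. ]
amber [ 176  240   59   77 1149] [205.7 275.6] [562.  158.5  80. ] [548.5 163.8  40. ]
amber [395 240  55  57 985] [421.1 271.1] [742.7 137.8  80. ] [757. 140.  40.]
amber [   0  283   74   57 1191] [ 29.  308.2] [413.5 150.6  80. ] [377.  154.7  40. ]
amber [ 556  284   84   63 1292] [606.5 312.1] [888.8  83.1  80. ] [925.5  76.8  40. ]
black [187 193  20  19 255] [196.5 201.8] [555.4 225.6  80. ] [540.8 241.3  40. ]
black [ 205  244   36   73 1251] [223.8 285.1] [576.9 148.7  80. ] [565.6 152.5  40. ]
black [ 389  244   38   74 1298] [405.8 285.7] [727.2 127.9  80. ] [739.1 128.5  40. ]
black [ 118  288   64  112 2515] [152.9 365.1] [518.6  94.9  80. ] [498.3  90.4  40. ]
black [ 450  288   58   96 1754] [477.5 353.6] [772.   68.9  80. ] [790.8  60.4  40. ]
black [ 585  364   55   36 1220] [615.1 386.4] [873.3  29.5  80. ] [907.7  15.   40. ]
black [  0 366  43  34 981] [ 18.2 386.4] [412.5  91.9  80. ] [375.8  86.9  40. ]
nominal lid px [309.6664764 180.9949245] dropper [180.35147285 188.35846252]
(array([ 1.9, -2.3, -3.9]), array([-0.004,  0.   , -0.001]))
```

Run:
```python
from h import *
m=ctrl.camera_model('wrist');im=ctrl.get_image('wrist');hsv=cv2.cvtColor(im,cv2.COLOR_RGB2HSV)
print(hsv[160:225:5,320].tolist())
t=cv2.inRange(hsv,(45,50,110),(80,255,255));t[260:]=0
n,l,s,c=cv2.connectedComponentsWithStats(t)
for i in range(1,n):
    if s[i,4]>80:
        print(s[i],c[i].round(1),onz(m,*c[i],80).round(1))
        x,y,w,h,_=s[i];print(onz(m,x,y+h*.4,80).round(1),onz(m,x+w,y+h*.4,80).round(1),onz(m,x+w/2,y,80).round(1))
```

```text
[[70, 123, 60], [60, 70, 230], [60, 67, 233], [60, 66, 233], [59, 63, 234], [57, 60, 235], [58, 62, 235], [71, 158, 224], [58, 64, 235], [61, 80, 221], [68, 149, 60], [13, 162, 63], [10, 205, 61]]
[ 218   24   50   47 1805] [242.4  46.9] [606.3 399.8  80. ]
[579.8 409.8  80. ] [634.8 401.5  80. ] [609.  433.2  80. ]
[ 299  163   49   46 1753] [322.6 185.4] [669.7 225.5  80. ]
[648.5 232.4  80. ] [693.6 226.1  80. ] [673.9 247.9  80. ]
```

Run:
```python
from h import *
for b in(140,0):
  P,Q=pose_g([669.5,226.5,46],262,35,b);print(P,rel(P,Q))
```

```text
[659.84100423 157.77267398 145.11739736] (array([-0.8,  9.1, -5.2]), array([-0.003,  0.   , -0.002]))
[671.01670181 237.29189417  30.43611116] (array([ -0.8,   9.5, 134.8]), array([-0.003,  0.   , -0.002]))
```

```bash
python3 -m inch '[{"xyz":[-1,9,0],"rot":[0,0,0]},{"xyz":[-1,9,30],"rot":[0,0,0]},{"xyz":[-1,9,60],"rot":[0,0,0]},{"xyz":[-1,9,85],"rot":[0,0,0]},{"xyz":[-1,9,110],"rot":[0,0,0]},{"xyz":[-1,9,125],"rot":[0,0,0]},{"xyz":[-1,9,135],"rot":[0,0,0]},{"xyz":[-1,9,135],"rot":[0,0,0]},{"xyz":[-1,9,135],"rot":[0,0,0]}]'; python3 -m inch '[{"xyz":[0,0,0],"rot":[0,0,0]},{"xyz":[0,0,0],"rot":[0,0,0]},{"xyz":[0,0,0],"rot":[0,0,0]},{"xyz":[0,0,0],"rot":[0,0,0]},{"xyz":[0,0,0],"rot":[0,0,0]},{"xyz":[0,0,0],"rot":[0,0,0]},{"xyz":[0,0,0],"rot":[0,0,0]},{"xyz":[0,0,0],"rot":[0,0,0]},{"xyz":[0,0,0],"rot":[0,0,0]},{"xyz":[0,0,0],"rot":[0,0,0]}]' 255;  python3 - <<'E'
from h import *
p,r=cur();print(rel(p+[0,0,130],r),p+r.apply([0,0,-19]))
E
```

```text
t: 15.47
ee_pos: [671.1, 236.3, 33.9]
orientation: [-2.018, -1.748, -0.638]
ft_force: [-0.2, 0.2, -0.0]
width: 88.2
grasp_force: 0.0
t: 16.3
ee_pos: [670.7, 237.0, 33.1]
orientation: [-2.017, -1.748, -0.637]
ft_force: [-0.3, 0.8, 1.4]
width: 44.6
grasp_force: 29.7
(array([ 7.470e+01, -1.000e-01, -1.064e+02]), array([0., 0., 0.])) [669.16707326 226.18286912  48.62977846]
```

```bash
cat > lid.py <<'E'
from h import *
o=ctrl.get_obs();print(o['t'],o['width'],o['grasp_force'],o['ft_force'].round(1))
m=ctrl.camera_model('wrist');p,r=cur();im=ctrl.get_image('wrist');hsv=cv2.cvtColor(im,cv2.COLOR_RGB2HSV)
t=cv2.inRange(hsv,(45,50,110),(80,255,255))
n,l,s,c=cv2.connectedComponentsWithStats(t)
g=p+r.apply([0,0,-19])
for i in range(1,n):
    if s[i,4]>500:
        cs=max(cv2.findContours((l==i).astype(np.uint8),0,1)[0],key=len)
        x,y,w,h,_=s[i];zt=g[2]+33
        print(s[i],c[i].round(1),'grasp',g.round(1))
        for q in((x,y+h*.4),(x+w,y+h*.4),(x+w/2,y),(x+w/2,y+h)):
            e=onz(m,*q,zt);print(e.round(1),(r.inv().apply(e-g)).round(1))
E
python3 lid.py
```

```text
16.3 44.6260557338094 29.74940335591782 [-0.3  0.8  1.4]
[ 199   12   57   52 2383] [226.   37.4] grasp [669.2 226.2  48.6]
[614.7 374.5  81.6] [132.7 -75.1  52.9]
[651.8 368.7  81.6] [132.4 -37.5  52.7]
[634.2 390.1  81.6] [147.7 -58.   63.4]
[632.  345.8  81.6] [111.5 -53.8  38. ]
[ 271  201   88   87 5794] [314.5 243.2] grasp [669.2 226.2  48.6]
[648.4 232.4  81.6] [ 21.6 -21.5 -25.1]
[693.  226.   81.6] [ 21.6  23.6 -25.2]
[673.4 247.9  81.6] [ 37.    1.1 -14.3]
[667.  203.6  81.6] [  0.4   1.  -40. ]
```

Run:
```python
from h import *
p,r=cur();D=np.array([0.7,-0.6,0])
for G,ln in(([669,226,140],262),([540,100,170],225),([458,-123,130],187),([458,-123,116],187)):
  P,Q=pose_g(G,ln,35);print(G,rel(P,Q))
```

```text
[669, 226, 140] (array([ 52.3,  -0.2, -74.9]), array([ 0.001, -0.001, -0.003]))
[540, 100, 170] (array([ -49.4, -103.4, -182.8]), array([-0.369, -0.001,  0.526]))
[458, -123, 130] (array([-267.4, -148.8, -286.9]), array([-0.75 , -0.   ,  1.069]))
[458, -123, 116] (array([-275.5, -148.8, -275.5]), array([-0.75 , -0.   ,  1.069]))
```

```bash
python3 -m inch '[{"xyz":[17,0,-25],"rot":[0,0,0]},{"xyz":[35,0,-50],"rot":[0,0,0]},{"xyz":[52,0,-75],"rot":[0,0,0]},{"xyz":[40,-13,-88],"rot":[-0.046,0,0.066]},{"xyz":[27,-26,-102],"rot":[-0.092,0,0.132]},{"xyz":[14,-39,-115],"rot":[-0.138,0,0.197]},{"xyz":[2,-52,-129],"rot":[-0.184,0,0.263]},{"xyz":[-11,-65,-142],"rot":[-0.231,0,0.329]},{"xyz":[-24,-78,-156],"rot":[-0.277,0,0.395]},{"xyz":[-37,-90,-170],"rot":[-0.323,0,0.460]},{"xyz":[-49,-103,-183],"rot":[-0.369,0,0.526]},{"xyz":[-49,-103,-183],"rot":[-0.369,0,0.526]}]'
python3 - <<'E'
from h import *
o=ctrl.get_obs();print(o['width'],o['grasp_force'],o['qpos'].round(2))
for G,ln in(([458,-123,125],187),([458,-123,116],187)):
  P,Q=pose_g(G,ln,35);print(G,rel(P,Q))
E
```

```text
t: 17.35
ee_pos: [543.9, 106.8, 154.2]
orientation: [-2.585, -1.063, -0.811]
ft_force: [-0.2, -0.4, -1.3]
width: 44.6
grasp_force: 30.0
44.64364389951125 30.00560285807296 [-0.1   0.29  2.16  1.07  0.53 -0.21]
[458, -123, 125] (array([-201.1,  109.5,  -86.1]), array([-0.38 ,  0.003,  0.539]))
[458, -123, 116] (array([-206.3,  109.5,  -78.8]), array([-0.38 ,  0.003,  0.539]))
```

```bash
python3 -m inch '[{"xyz":[-20,11,-9],"rot":[-0.038,0,0.054]},{"xyz":[-40,22,-17],"rot":[-0.076,0,0.108]},{"xyz":[-60,33,-26],"rot":[-0.114,0,0.162]},{"xyz":[-80,44,-34],"rot":[-0.152,0,0.216]},{"xyz":[-100,55,-43],"rot":[-0.19,0,0.27]},{"xyz":[-121,66,-52],"rot":[-0.228,0,0.323]},{"xyz":[-141,77,-60],"rot":[-0.266,0,0.377]},{"xyz":[-161,88,-69],"rot":[-0.304,0,0.431]},{"xyz":[-181,99,-77],"rot":[-0.342,0,0.485]},{"xyz":[-201,109,-86],"rot":[-0.38,0.003,0.539]},{"xyz":[-201,109,-86],"rot":[-0.38,0.003,0.539]},{"xyz":[-201,109,-86],"rot":[-0.38,0.003,0.539]}]'; python3 lid.py
python3 - <<'E'
from h import *
A=lambda v:np.degrees(np.arctan2(v[1],v[0]))%360
m=ctrl.camera_model('wrist');im=ctrl.get_image('wrist');hsv=cv2.cvtColor(im,cv2.COLOR_RGB2HSV);o=cv2.inRange(hsv,(8,150,120),(25,255,255));o[260:]=0
n,l,s,c=cv2.connectedComponentsWithStats(o)
for i in range(1,n):
  if s[i,4]>60:
    q=onz(m,*c[i],50);print(s[i],c[i],q,A(q[:2]-H))
for d in(0,1):
  for G in([458,-123,118],[601,-106.2,118],[601,-106.2,100]):
    P,Q=pose_g(G,187,35);print(G,rel(P,Q))
  break
E
```

```text
t: 18.35
ee_pos: [474.0, -120.8, 109.5]
orientation: [-2.953, -0.186, -0.936]
ft_force: [0.0, -0.3, -1.3]
width: 44.7
grasp_force: 30.0
18.35 44.653026258881304 29.999336026121455 [ 0.  -0.3 -1.3]
[ 271  201   88   87 5245] [314.3 244. ] grasp [ 463.1 -122.2  125.1]
[463.8 -99.3 158.1] [ 21.9 -22.7 -25. ]
[ 469.4 -144.   158.1] [ 21.9  22.5 -25. ]
[ 485.3 -119.3  158.1] [ 37.3  -0.1 -14.1]
[ 440.9 -124.9  158.1] [  0.7  -0.1 -39.9]
[285  98  65  57 825] [317.04242424 126.68121212] [ 601.0215825  -106.58542967   50.        ] 186.29465117593438
[310 158  13  10 115] [316.1826087  162.09565217] [ 562.27108462 -110.59144436   50.        ] 186.17101905383205
[458, -123, 118] (array([-9.1,  0.8,  2.7]), array([-0.003, -0.004,  0.005]))
[601, -106.2, 118] (array([108.5,   2.4,  85.8]), array([-0.003, -0.004,  0.005]))
[601, -106.2, 100] (array([ 98.1,   2.4, 100.5]), array([-0.003, -0.004,  0.005]))
```

```bash
python3 -m inch '[{"xyz":[13,0.3,11],"rot":[0,0,0]},{"xyz":[27,0.6,22],"rot":[0,0,0]},{"xyz":[42,1,33],"rot":[0,0,0]},{"xyz":[57,1.3,45],"rot":[0,0,0]},{"xyz":[72,1.6,57],"rot":[0,0,0]},{"xyz":[87,2,69],"rot":[0,0,0]},{"xyz":[98,2.4,78],"rot":[0,0,0]},{"xyz":[105,2.4,83],"rot":[0,0,0]},{"xyz":[108,2.4,86],"rot":[0,0,0]},{"xyz":[108,2.4,86],"rot":[0,0,0]},{"xyz":[108,2.4,86],"rot":[0,0,0]}]'
python3 - <<'E'
from h import *
p,r=cur();g=p+r.apply([0,0,-19]);print(g,ctrl.get_obs()['ft_force'])
for z in(104,101,99.5):
    P,Q=pose_g([601,-106.5,z],187,35);print(z,rel(P,r)[0])
E
```

```text
t: 19.37
ee_pos: [610.7, -104.8, 101.6]
orientation: [-2.953, -0.189, -0.936]
ft_force: [-0.7, -0.3, -0.6]
width: 44.6
grasp_force: 30.0
[ 599.84100179 -106.17098302  117.10346599] [-0.71668783 -0.27631802 -0.58306969]
104 [-6.7  0.5 11.3]
101 [-8.4  0.5 13.8]
99.5 [-9.3  0.5 15. ]
```

```bash
python3 -m inch '[{"xyz":[-3,0.5,5],"rot":[0,0,0]},{"xyz":[-5,0.5,9],"rot":[0,0,0]},{"xyz":[-7,0.5,11.5],"rot":[0,0,0]},{"xyz":[-7.5,0.5,12.5],"rot":[0,0,0]},{"xyz":[-8.4,0.5,13.8],"rot":[0,0,0]},{"xyz":[-8.4,0.5,13.8],"rot":[0,0,0]},{"xyz":[-8.4,0.5,13.8],"rot":[0,0,0]}]'
python3 - <<'E'
from h import *
p,r=cur();g=p+r.apply([0,0,-19]);print(g)
print(rel(p+[0,0,-1],r)[0])
E
```

```text
t: 19.95
ee_pos: [611.9, -106.0, 85.7]
orientation: [-2.953, -0.186, -0.937]
ft_force: [0.0, -0.1, -1.1]
width: 44.7
grasp_force: 30.0
[ 600.99379471 -107.36274995  101.18498678]
[-0.6 -0.   0.8]
```

Not yet touching (bottom about 52 mm); lower in 1 mm steps.

```bash
python3 -m inch '[{"xyz":[-0.5,0,0.7],"rot":[0,0,0]},{"xyz":[-0.8,0,1.2],"rot":[0,0,0]},{"xyz":[-0.8,0,1.2],"rot":[0,0,0]},{"xyz":[-0.8,0,1.2],"rot":[0,0,0]}]';python3 -m inch '[{"xyz":[-0.3,0,0.4],"rot":[0,0,0]},{"xyz":[-0.6,0,0.8],"rot":[0,0,0]},{"xyz":[-0.6,0,0.8],"rot":[0,0,0]},{"xyz":[-0.6,0,0.8],"rot":[0,0,0]}]'
```

```text
t: 20.28
ee_pos: [612.1, -106.0, 84.1]
orientation: [-2.953, -0.186, -0.937]
ft_force: [0.2, 0.4, -0.6]
width: 44.6
grasp_force: 30.0
t: 20.62
ee_pos: [612.2, -106.0, 83.4]
orientation: [-2.953, -0.186, -0.937]
ft_force: [-0.8, 0.1, 3.1]
width: 44.4
grasp_force: 30.1
```

```bash
python3 -m inch '[{"xyz":[0,0,0],"rot":[0,0,0]},{"xyz":[0,0,0],"rot":[0,0,0]},{"xyz":[0,0,0],"rot":[0,0,0]},{"xyz":[0,0,0],"rot":[0,0,0]},{"xyz":[0,0,0],"rot":[0,0,0]},{"xyz":[0,0,0],"rot":[0,0,0]},{"xyz":[0,0,0],"rot":[0,0,0]},{"xyz":[0,0,0],"rot":[0,0,0]}]' 20; python3 lid.py
python3 - <<'E'
from h import *
P,r=cur();o=np.array([np.cos(np.radians(187)),np.sin(np.radians(187)),0])
for a,b in((30,12),(90,45),(170,70)):
    print(rel(P+a*o+[0,0,b],r)[0])
E
```

```text
t: 21.28
ee_pos: [612.0, -106.0, 83.1]
orientation: [-2.953, -0.186, -0.937]
ft_force: [-0.7, -0.2, 1.1]
width: 81.1
grasp_force: 0.0
21.2833 81.10260976515644 0.0 [-0.7 -0.2  1.1]
[ 271  203   88   86 5711] [314.7 245.5] grasp [ 601.1 -107.3   98.6]
[600.9 -84.6 131.6] [ 21.2 -22.6 -25.4]
[ 606.6 -129.3  131.6] [ 21.2  22.5 -25.4]
[ 622.2 -104.6  131.6] [ 36.4  -0.1 -14.7]
[ 578.4 -110.1  131.6] [  0.3  -0.1 -40.2]
[-17.6  -0.1 -27.1]
[-47.6  -0.3 -88.6]
[ -98.6   -0.6 -155.2]
```

```bash
python3 -m inch '[{"xyz":[-9,0,-14],"rot":[0,0,0]},{"xyz":[-18,0,-27],"rot":[0,0,0]},{"xyz":[-32,0,-55],"rot":[0,0,0]},{"xyz":[-48,0,-89],"rot":[0,0,0]},{"xyz":[-73,0,-120],"rot":[0,0,0]},{"xyz":[-99,0,-155],"rot":[0,0,0]},{"xyz":[-99,0,-155],"rot":[0,0,0]},{"xyz":[-99,0,-155],"rot":[0,0,0]}]'
python3 - <<'E'
from h import *
A=lambda v:np.degrees(np.arctan2(v[1],v[0]))%360
m=ctrl.camera_model('wrist');im=ctrl.get_image('wrist');cv2.imwrite('pics/fin.png',im[:,:,::-1]);hsv=cv2.cvtColor(im,cv2.COLOR_RGB2HSV)
print(ctrl.get_obs()['ft_force'],cur()[0])
for nm,lo,hi,z in(('or',(8,150,120),(25,255,255),50),('lid',(45,50,110),(80,255,255),130)):
  o=cv2.inRange(hsv,lo,hi);o[250:]=0
  n,l,s,c=cv2.connectedComponentsWithStats(o)
  for i in range(1,n):
    if s[i,4]>60:
      x,y,w,h,_=s[i];q=onz(m,*c[i],z);print(nm,s[i],c[i].round(1),q.round(1),A(q[:2]-H))
      if nm=='lid':print(onz(m,x,y+h*.4,z),onz(m,x+w,y+h*.4,z),onz(m,x+w/2,y,z))
L=[]
for v in range(120,260,6):
    k=np.nonzero((hsv[v,270:380,1]<80)&(hsv[v,270:380,2]>110))[0]+270
    if len(k)>20:w=onz(m,(k[0]+k[-1])/2,v,12)[:2];print(v,k[0],k[-1],w.round(1),A(w-H).round(1))
E
```

```text
t: 22.0
ee_pos: [442.0, -128.1, 153.6]
orientation: [-2.955, -0.183, -0.939]
ft_force: [1.1, 0.8, -0.3]
width: 80.9
grasp_force: 0.0
[-0.49134788 -0.98778616  0.33617676] [ 443.47372528 -128.21160621  153.52851804]
or [286 109  55  38 397] [312.6 131.6] [ 590.1 -107.6   50. ] 186.17572550725714
or [ 15 112  25  23 154] [ 30.3 125.1] [559.5 226.9  50. ] 111.18637362970725
or [308 149  11   9  82] [312.7 153.2] [ 562.4 -111.2   50. ] 186.4442606914385
lid [ 289   54   50   42 1459] [313.6  74.4] [ 600.1 -107.5  130. ] 186.86024023383032
[601.39839189 -84.57691849 130.        ] [ 607.12951729 -130.22342502  130.        ] [ 623.8466419  -104.97152848  130.        ]
120 270 379 [ 633.1 -117.9] 201.6
126 270 379 [ 624.  -118.9] 199.5
132 270 379 [ 615.1 -119.9] 197.9
138 270 365 [ 605.1 -112. ] 190.4
144 279 351 [ 596.1 -109.8] 188.0
156 296 334 [ 579.1 -111.9] 187.8
162 296 334 [ 570.8 -112.9] 187.8
168 296 335 [ 562.6 -114.6] 188.0
174 295 335 [ 554.5 -114.9] 187.7
180 295 335 [ 546.5 -115.9] 187.6
186 295 335 [ 538.6 -116.9] 187.6
192 295 335 [ 530.9 -117.8] 187.6
198 295 335 [ 523.2 -118.8] 187.5
204 295 335 [ 515.7 -119.7] 187.5
```

```bash
python3 -c "
from workcell import ctrl
print(ctrl.close_job())"
```

```text
the job is handed in; nothing more can be done
None
```

I handed the job in: the orange bay measures about 2 mm from the index arrow, and the amber jar is released upright about 1 mm from the bay's centre. At no point did I re-check that the neighbouring vessels and bottles are still standing.

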